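# Face up the chocolate rack

### The job

Put the two loose terracotta-fronted chocolate packs into the display rack with the one already there, all three standing upright, gold-banded end up, in one row between the rack's wall and the blue sliding stop; then slide the stop in and press it firmly home (a push of about 15 N on it) so that the row is squeezed snug against the adjustable spacer at the wall, and let go. Push gently enough not to crush a pack, and do not shift or topple the other goods on the counter.

Things in the scene. Friction and masses are not known exactly. Their poses are not given: they have to be found in the camera images.
- rack: Fixed display rack: a straight channel along its y axis, 82 wide (x), from y = -170 to +190; origin on the counter, on its middle line. Channel floor 6 above the counter; 66 wide inside, between two low lips 6 thick and 18 high. White wall at the -y end, blue sliding stop in the channel at the open +y end. Its place and yaw differ each time.
- wall_face (a point): Foot of the wall's inner face, mid channel, rack y = -158, level with the channel floor. Wall 12 thick, 110 high. Before it, on two rods, an unyielding grey spacer plate (60 wide, 8 thick, top 97 above the counter) ends the row: its face towards the packs is 11 to 27 from this point; the setting is not reported: feel or look for it.
- stop_face (a point): Foot of the stop's face towards the packs, mid channel, 1 below the stop's origin; axes as the rack's. The upright plate is 62 wide (x), 10 thick (from this face to +y), its top (yellow edge) 77 above the counter.
- stop: The blue end stop. Its foot carries, behind the plate, a push tab with yellow top: 40 wide (x), 12 thick, from 50 to 62 behind the face (+y), top 68 above the counter. Slides along the rack's y only; its face starts at rack y = +85 to +125 and can go in to -130. Friction about 3 N; stays where left, no spring. Push towards -y till it will not move. Over 60 N crushes a pack.
- pack_in: Rigid carton of chocolates, about 0.15 kg, terracotta front and back, gold band round its top 22; 56 wide (its x), 40 thick (its y), 130 high (its z, up towards the gold band); origin at the centre of its underside. Already stands in the rack near the wall, loose, 3 to 36 from the spacer.
- pack_standing: Second carton, the same in all respects; stands upright on the counter.
- pack_lying: Third carton, the same in all respects; lies flat on the counter on one 56 x 130 face (its y axis up, z axis level, pointing to the gold-banded top end; origin at the centre of the other end, 20 above the counter). It must be turned up through 90 degrees about its x axis. Either 56 x 130 face may face the stop.
- green_a: Bystander: slim green carton 50 x 30 x 115 high, standing; origin under its centre.
- green_b: Bystander: another slim green carton, the same size.
- tea_tin: Bystander: white and blue tea tin, 72 diameter, 100 high; origin under its centre.
- sweet_jar: Bystander: amber sweet jar, 80 diameter, 120 high; origin under its centre.
- sample_bowl: Bystander: white sample bowl, 100 diameter, 45 high; origin under its centre.
- scoop: Bystander: wooden scoop about 180 long lying on the counter.

How it is judged:
On the way, in this order (a step that is already met when the one before it is completed fails the run):
1. all three packs stand upright in the rack between wall and stop (angle between each of pack_in, pack_standing, pack_lying's own z axis and vertical below 0.15 rad and z of pack_in in the frame of rack between 0.002 and 0.01 m and x of pack_in in the frame of rack between -0.01 and 0.01 m and angle between the x axis of each of pack_in, pack_standing, pack_lying and the x axis of rack, either way round below 0.3 rad and y of each of pack_in, pack_standing, pack_lying in the frame of stop_face below -0.015 m and y of each of pack_in, pack_standing, pack_lying in the frame of rack above -0.14 m and z of pack_standing in the frame of rack between 0.002 and 0.01 m and x of pack_standing in the frame of rack between -0.01 and 0.01 m and z of pack_lying in the frame of rack between 0.002 and 0.01 m and x of pack_lying in the frame of rack between -0.01 and 0.01 m and contact force between the fingers and pack_in below 0.2 N and contact force between the fingers and pack_standing below 0.2 N and contact force between the fingers and pack_lying below 0.2 N), for 0.2 s.
2. the stop, at a standstill, presses the row against the spacer with more than 6 N ((contact force between stop and pack_in above 6 N or contact force between stop and pack_standing above 6 N or contact force between stop and pack_lying above 6 N) and linear speed of stop below 0.004 m/s), for 0.05 s.
At the end, for the whole second after the job is handed in: All three packs stand on the channel floor, gold band up (within 0.08 rad), square to the rack (0.12 rad), within 10 mm of its middle line, in one row on the wall side of the stop with at most 3 mm of slack in all up to the stop's face; all at rest (angle between each of pack_in, pack_standing, pack_lying's own z axis and vertical below 0.08 rad and z of pack_in in the frame of rack between 0.002 and 0.01 m and x of pack_in in the frame of rack between -0.01 and 0.01 m and angle between the x axis of each of pack_in, pack_standing, pack_lying and the x axis of rack, either way round below 0.12 rad and y of pack_in in the frame of stop_face between -0.103 and -0.015 m and linear speed of each of pack_in, pack_standing, pack_lying below 0.01 m/s and z of pack_standing in the frame of rack between 0.002 and 0.01 m and x of pack_standing in the frame of rack between -0.01 and 0.01 m and y of pack_standing in the frame of stop_face between -0.103 and -0.015 m and z of pack_lying in the frame of rack between 0.002 and 0.01 m and x of pack_lying in the frame of rack between -0.01 and 0.01 m and y of pack_lying in the frame of stop_face between -0.103 and -0.015 m and horizontal distance between pack_in and pack_standing below 0.083 m and horizontal distance between each of pack_in, pack_standing and pack_lying below 0.083 m and linear speed of stop below 0.005 m/s); the robot touches nothing.
It fails at once if a pack is crushed by the stop (over 60 N) (contact force between stop and pack_in above 60 N or contact force between stop and pack_standing above 60 N or contact force between stop and pack_lying above 60 N).
It fails at once if another article on the counter is shifted by more than 25 mm or toppled (distance of any of green_a, green_b, tea_tin, sweet_jar, sample_bowl, scoop from where it was at the start of the episode above 0.025 m or angle between any of green_a, green_b, tea_tin, sweet_jar's own z axis and vertical above 0.3 rad).
It also fails if it takes over 69 s, if anything falls off the work surface, if the arm or the gripper's body presses on something with over 40 N, if the wrist force passes 120 N, or if a joint passes its speed limit or range.

### The arm

A 7-joint arm with a two-finger parallel gripper is mounted at the origin on the work surface. World frame = base frame: x ahead of the robot, y to its left, z up, the work surface at z = 0. Lengths are in m, angles in rad, forces in N, time in s.
With the tool pointing down it reaches from about 0.4 to 0.925 m from the base axis. Payload 5.6 kg.
Tool frame: the origin (TCP) lies at the very end of the fingers, on their centre line; the grasp point (between the pads) lies manip.grasp_offset behind it (manip.grasp_offset is the distance from the TCP to the grasp point, in m); z points along the fingers, y is the line along which they close (so a half turn about z gives the same grasp; the last joint's range is limited). The gripper opens to 85 mm and grips with 20 to 120 N. Pads are 22 mm wide; open, the fingers measure 114 mm over their backs; the gripper's body (76 mm by 85 mm) begins 54 mm behind the grasp point. The pads swing forward as they close: fully open they stand 13 mm farther back than shut.
Start: joints at [1.168, 0.468, -0.012, 1.603, 0.006, 1.071, -0.056], TCP at [0.229, -0.608, 0.202] pointing down, gripper open.
Joint ranges: [-2.53, 2.53], [-0.31, 2.02], [-1.57, 1.55], [0.28, 2.44], [-1.29, 4.43], [0.15, 1.84], [-2.92, 2.92]. Speed limits (rad/s): [2.57, 2.57, 3.14, 3.14, 3.14, 3.14, 3.14].

### API

Orientations are given as a unit quaternion [x, y, z, w].
In Python, from bench import monitor, cams, close_job, manip gives the robot as it stands.
- The arm moves only by the tool carry_out, never from a script. Its argument "steps" is a list of rows, each an object with "jaw": the opening, from 0 (shut) to 1 (fully open); "linear": the shift along the tool's x, y, z in m, a list of three; "dr": the turn, a rotation vector about the tool's x, y, z in rad, a list of three. In form: [{"jaw": jaw, "linear": [x, y, z], "dr": [ax, ay, az]}, ...]. A call has exactly 10 rows; each row is the pose to reach, as a shift and turn from the pose commanded when the call began, along the tool's axes at that moment; what a row does not reach only later rows make up. A row lasts 1/10 s, in which the tool goes at most 50 mm and 8.59 degrees, less where a joint would pass 70% of its speed; a pose out of reach is approached as far as the arm can. A call with a gripper value outside its range is refused whole. The fingers move at their own pace and stop on an object; "force" is the grip in N (left out, the last holds). Time passes only in rows, so rows that repeat a pose let the fingers close, or fill a call up. It gives the time, the measured TCP pose, the force, the opening and the grip force at its end, in the units of the state.
- monitor.sense(): the state, without advancing time (a new reading comes with each control period).
- cams.capture(name): name is "side" or "top"; returns (picture, depth): 384x512x3 uint8, red, green, blue; 384x512 float32, m along the optical axis (not along the pixel's ray), 0 where there is no reading.
- cams.camera_params(name): a dict with "mtx" (3x3 intrinsics, pixels), "cam_to_world" (4x4, takes a point from camera to world coordinates). Camera axes: x right, y down, z forward; pixel columns grow to the right and rows downward; lengths in m; the calibration is good to about 2 mm. A picture is of the moment at which its call begins. camera_params takes no time and is no camera call.
- close_job(): hands the job in; it is judged then, once.
The state is a dict: "clock": time; "joint_positions": joint angles; "joint_velocities": joint speeds; "joint_torque": joint torques, N m; "tcp_pos": TCP position; "eef_rot": TCP orientation; "contact_force": force on the tool from outside, world axes, zero at the start; "moment": the same for the moment, N m; "opening": finger opening in m; "finger_force": force on a finger pad.
Only numpy, scipy, OpenCV 4.12 (cv2) and the standard library are available. Lean on these libraries where they do the work, as an engineer would, in place of code of your own. Each camera call takes 0.05 s, during which the arm holds its last target. There are 200 camera calls.

## Working session

There is one attempt and no reset: what is moved stays moved. The work goes in short steps, Python scripts to look and compute and a tool call to move; the robot and the scene stay as the last step left them, time stands still between calls to the robot, and variables do not carry over. Pictures are saved under pics/ and viewed, at most 10 in all, crops included, and the job is handed in when it is done.

Besides the shell and the picture viewer there is one more tool, called after "Call:" by a JSON object that holds its "op" and its "data". carry_out: Moves the arm, as the interface text tells. Its arguments: {"type":"object","properties":{"steps":{"type":"array"},"force":{"type":"number"}},"required":["steps"]}

```bash
mkdir -p pics; ls; python3 - <<'E'
from bench import monitor,cams,manip
import cv2,numpy as np
print(monitor.sense(), manip.grasp_offset)
for n in("side","top"):
    p,d=cams.capture(n); cv2.imwrite(f"pics/{n}0.png",p[:,:,::-1]); np.save(f"pics/{n}0.npy",d); np.save(f"pics/{n}0rgb.npy",p)
    print(cams.camera_params(n))
E
```

```text
pics
{'clock': 0.0, 'joint_positions': array([ 1.16800447,  0.46839011, -0.0116059 ,  1.60366734,  0.00602535,
        1.07144355, -0.05627839]), 'joint_velocities': array([-4.98908504e-05, -2.62918039e-04, -2.99295576e-04, -9.35642510e-04,
        1.84978502e-03, -4.33949291e-04, -3.84975367e-04]), 'joint_torque': array([-7.38915310e-05, -5.32393348e+01,  2.14750995e-02, -2.51303905e+01,
        1.15372549e-02,  7.81577372e-03,  6.09696954e-06]), 'tcp_pos': array([ 0.22854799, -0.6078006 ,  0.20121193]), 'eef_rot': array([ 9.83864322e-01,  1.78913715e-01, -2.40972895e-04, -9.05607473e-04]), 'contact_force': array([-0.47068413, -0.46015018, -0.12776634]), 'moment': array([ 0.01791878, -0.04498346,  0.01768578]), 'finger_force': 0.0, 'opening': 0.08564194305346585} 0.0187
{'mtx': array([[462.1468982 ,   0.        , 253.82325355],
       [  0.        , 462.1468982 , 200.24174385],
       [  0.        ,   0.        ,   1.        ]]), 'cam_to_world': array([[-0.70696106, -0.35987188,  0.60884997, -0.32433593],
       [-0.70719641,  0.37053382, -0.60214444,  0.81898091],
       [-0.00890465, -0.85626919, -0.51645308,  0.73333252],
       [ 0.        ,  0.        ,  0.        ,  1.        ]])}
{'mtx': array([[432.38602684,   0.        , 248.61506447],
       [  0.        , 432.38602684, 191.53133606],
       [  0.        ,   0.        ,   1.        ]]), 'cam_to_world': array([[ 0.01211788, -0.98198338,  0.18857837,  0.26629841],
       [-0.99992548, -0.01162148,  0.00373785, -0.02224035],
       [-0.00147895, -0.18860962, -0.98205103,  1.36888247],
       [ 0.        ,  0.        ,  0.        ,  1.        ]])}
```

View pics/top0.png

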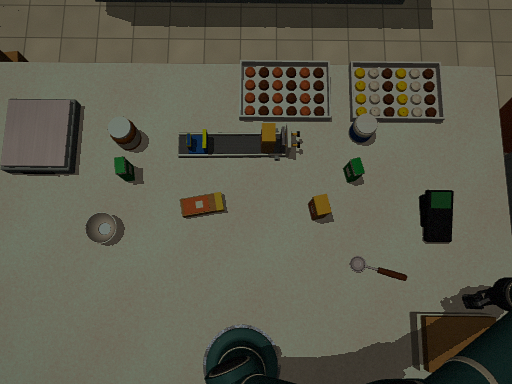

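View pics/side0.png

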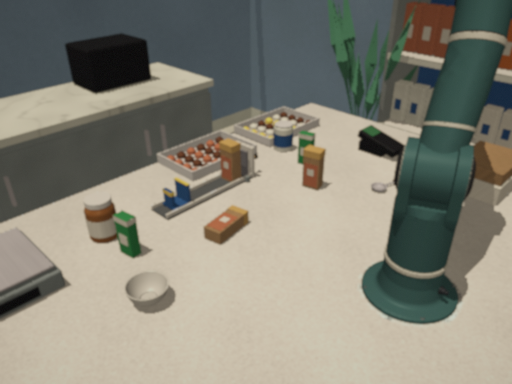

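Top view: rack at rows 132–158, cols 178–300, with the wall on the right (−y) and the stop's yellow edge at col 205. pack_in is at (268,138), the lying pack at (203,204) with gold to the right, and the standing pack at (320,207). The side view agrees.

```bash
cat > h.py <<'E'
import numpy as np,cv2
from bench import cams
def world(n,d):
    P=cams.camera_params(n);K=P['mtx'];v,u=np.indices(d.shape)
    c=np.stack([(u-K[0,2])/K[0,0]*d,(v-K[1,2])/K[1,1]*d,d,np.ones_like(d)],-1)
    W=(c@P['cam_to_world'].T)[...,:3]; W[d<=0]=np.nan; return W
def rect(xy):
    c,s,a=cv2.minAreaRect((xy*1000).astype(np.float32)); return np.round(c,1),np.round(s,1),round(a,1)
def sel(W,box,zlo,zhi,mask=None):
    u0,v0,u1,v1=box; w=W[v0:v1,u0:u1]; m=(w[...,2]>zlo)&(w[...,2]<zhi)
    if mask is not None:m&=mask[v0:v1,u0:u1]
    return w[m]
E
python3 - <<'E'
from h import *
d=np.load('pics/top0.npy');p=np.load('pics/top0rgb.npy').astype(int);W=world('top',d)
print('table z',np.nanmedian(W[240:300,150:230,2]))
hsv=cv2.cvtColor(p.astype(np.uint8),cv2.COLOR_RGB2HSV)
def show(n,box,lo,hi,m=None):
    q=sel(W,box,lo,hi,m); print(n,len(q),q.mean(0).round(4),q[:,2].min().round(3),q[:,2].max().round(3),*rect(q[:,:2]))
show('pin',(255,115,285,165),.125,.15)
show('pst',(300,185,340,230),.12,.14)
show('ply',(170,180,235,225),.032,.05)
gold=(hsv[...,0]>15)&(hsv[...,0]<32)&(hsv[...,1]>120)
show('plygold',(170,180,235,225),.032,.05,gold)
show('stopedge',(195,120,215,165),.07,.085)
show('tab',(175,120,197,165),.058,.074)
show('spacer',(268,120,300,165),.09,.101)
show('wall',(272,120,305,165),.103,.12)
show('rack',(165,120,310,170),.003,.03)
for n,b,lo,hi in(('ga',(105,150,140,185),.105,.125),('gb',(335,150,370,190),.105,.125),('tin',(340,105,385,150),.09,.11),('jar',(100,110,145,155),.11,.13),('bowl',(80,205,125,250),.03,.06)):show(n,b,lo,hi)
show('tray1',(235,55,335,125),.01,.1)
E
```

```text
table z -0.0013992613636686357
pin 265 [ 0.6839 -0.0742  0.1354] 0.125 0.142 [685.6 -74.7] [58.1 39. ] 0.6
pst 287 [ 0.4698 -0.2297  0.1293] 0.12 0.135 [ 470.1 -230.4] [56.8 41.5] 12.4
ply 741 [0.481  0.1301 0.0391] 0.032 0.048 [481.2 130.7] [ 57.7 130.9] 10.7
plygold 303 [0.484  0.1052 0.039 ] 0.032 0.047 [481.6 129.6] [ 57.4 128.6] 10.5
stopedge 74 [0.6803 0.1251 0.0754] 0.07 0.082 [682.  125.6] [62.  10.3] 1.8
tab 66 [0.6806 0.1749 0.0663] 0.059 0.073 [682.2 175.3] [41.9 13.6] 1.5
spacer 69 [ 0.6796 -0.1192  0.0958] 0.09 0.1 [ 673.4 -103.2] [72.9 62.3] 15.0
wall 106 [ 0.6858 -0.1351  0.1085] 0.103 0.12 [ 679.8 -132.3] [51.8 87.2] 55.9
rack 2172 [0.6826 0.0398 0.0093] 0.003 0.03 [685.8  22.9] [168.8 476.4] 0.6
ga 184 [0.5844 0.3704 0.1131] 0.106 0.123 [584.8 371.1] [51.7 31.6] 8.4
gb 182 [ 0.5892 -0.3402  0.1137] 0.106 0.122 [ 590.3 -340.8] [51.7 32. ] 14.8
tin 363 [ 0.7282 -0.3762  0.099 ] 0.09 0.106 [ 728.7 -376.6] [65.1 65.2] 54.3
jar 406 [0.7014 0.3783 0.1187] 0.112 0.125 [703.2 378.3] [69.2 67.2] 9.3
bowl 251 [0.4064 0.4482 0.0398] 0.03 0.051 [403.3 436.9] [96.1 97.9] 3.1
tray1 3112 [ 0.8702 -0.134   0.0226] 0.01 0.043 [ 872.1 -131.3] [206.5 300.8] 0.5
```

```bash
python3 - <<'E'
from h import *
d=np.load('pics/top0.npy');p=np.load('pics/top0rgb.npy').astype(int);W=world('top',d)
print('table z near rack',np.nanmedian(W[165:175,200:280,2]))
# rack cross-section extents per column between stop and pack_in
L=[]
for u in list(range(182,190))+list(range(212,258)):
    w=W[120:170,u]; m=(w[:,2]>.01)&(w[:,2]<.04)
    q=w[m]; lo,hi=q[:,0].min(),q[:,0].max(); L.append((q[:,1].mean(),lo,hi))
L=np.array(L)
for k in(1,2):print(np.polyfit(L[:,0],L[:,k],1),np.std(L[:,k]))
c=np.polyfit(L[:,0],(L[:,1]+L[:,2])/2,1);print('centre',c, np.median(L[:,2]-L[:,1]))
w=W[115:170,235];print(np.c_[w[:,0],w[:,2]].round(3)[8:48].tolist())
w=W[146,170:310];print(np.c_[np.arange(170,310),w[:,1]*1000,w[:,2]*1000].round(0).astype(int).tolist())
for n,b,lo,hi in(('pin',(255,115,285,165),.125,.15),('pst',(300,185,340,230),.12,.14),('ply',(170,180,235,225),.032,.05),('edge',(195,120,215,165),.07,.085)):
    q=sel(W,b,lo,hi); print(n,cv2.boxPoints(cv2.minAreaRect((q[:,:2]*1000).astype(np.float32))).round(0).tolist())
E
```

```text
table z near rack -0.0008962566424852714
[-0.00954485  0.64575116] 0.0019292433536222278
[-0.11493079  0.7236216 ] 0.014696662346354762
centre [-0.06223782  0.68468638] 0.07473834170607746
[[0.762, -0.004], [0.759, -0.004], [0.755, -0.003], [0.75, -0.0], [0.746, 0.002], [0.744, -0.002], [0.739, 0.001], [0.734, 0.005], [0.734, -0.002], [0.731, -0.004], [0.72, 0.018], [nan, nan], [0.717, 0.006], [0.714, 0.005], [0.71, 0.006], [0.704, 0.013], [0.703, 0.008], [0.7, 0.007], [0.694, 0.012], [0.693, 0.005], [0.689, 0.009], [0.684, 0.012], [0.683, 0.007], [0.679, 0.006], [0.677, 0.002], [0.672, 0.007], [0.67, 0.005], [0.666, 0.007], [0.661, 0.012], [0.66, 0.004], [0.656, 0.006], [0.648, 0.021], [0.645, 0.02], [0.645, 0.006], [0.645, -0.004], [0.64, 0.003], [0.637, -0.002], [0.633, 0.001], [0.63, 0.0], [0.628, -0.004]]
[[170, 244, -3], [171, 241, -2], [172, 238, -4], [173, 234, 0], [174, 231, -5], [175, 228, -3], [176, 224, 1], [177, 222, -8], [178, 217, -1], [179, 213, 7], [180, 209, 10], [181, 207, 0], [182, 203, 4], [183, 200, 5], [184, 197, 2], [185, 193, 6], [186, 190, 4], [187, 178, 60]
[... 1573 characters left out ...]
35, 105], [289, -138, 108], [290, -141, 110], [291, -145, 103], [292, -159, -7], [293, -161, -1], [294, -164, 3], [295, -168, -2], [296, -171, 3], [297, -167, 63], [298, -171, 58], [299, -173, 66], [300, -184, -2], [301, -187, 1], [302, -191, 1], [303, -194, 2], [304, -197, 4], [305, -201, -4], [306, -204, 2], [307, -208, -3], [308, -210, 2], [309, -214, 2]]
pin [[656.0, -55.0], [657.0, -94.0], [715.0, -94.0], [714.0, -55.0]]
pst [[438.0, -216.0], [447.0, -257.0], [502.0, -245.0], [493.0, -204.0]]
ply [[441.0, 190.0], [465.0, 61.0], [522.0, 72.0], [497.0, 200.0]]
edge [[651.0, 130.0], [651.0, 120.0], [713.0, 121.0], [713.0, 132.0]]<stdin>:13: RuntimeWarning: invalid value encountered in cast
```

```bash
cat >> h.py <<'E'
from scipy.spatial.transform import Rotation as Ro
def frame(yaw_deg,tilt_deg=0):
    # tool y level at yaw from world x; tilt>0: fingers lean towards pack-frame +y (tool z = down*cos + lateral*sin)
    a,t=np.radians([yaw_deg,tilt_deg]); y=np.array([np.cos(a),np.sin(a),0]); l=np.array([-np.sin(a),np.cos(a),0])
    z=np.array([0,0,-1])*np.cos(t)+l*np.sin(t); return Ro.from_matrix(np.c_[np.cross(y,z),y,z])
def plan(*targets,start=None):
    from bench import monitor
    s=monitor.sense(); p0,R0=(s['tcp_pos'],Ro.from_quat(s['eef_rot'])) if start is None else start
    print('t',round(s['clock'],2),'tcp',s['tcp_pos'].round(4),'F',s['contact_force'].round(1),'open',round(s['opening'],4),'j',s['joint_positions'].round(2))
    for p,R in targets:
        print('lin',R0.inv().apply(np.array(p)-p0).round(4).tolist(),'dr',(R0.inv()*R).as_rotvec().round(4).tolist())
E
python3 -c "
from h import *
plan(([.470,-.230,.18],frame(12.4)),([.470,-.230,.081],frame(12.4)))"
```

```text
t 0.1 tcp [ 0.2286 -0.6079  0.2013] F [-0.3 -1.1  0.2] open 0.0856 j [ 1.17  0.47 -0.01  1.6   0.01  1.07 -0.06]
lin [0.359, -0.2687, 0.0217] dr [-0.0014, -0.001, -1.4275]
lin [0.359, -0.2685, 0.1207] dr [-0.0014, -0.001, -1.4275]
```

Call:
{"op": "carry_out", "data": {"steps": [{"jaw": 1,"linear": [0.359,-0.2687,0.02],"dr": [0,0,-1.4275]},{"jaw": 1,"linear": [0.359,-0.2687,0.02],"dr": [0,0,-1.4275]},{"jaw": 1,"linear": [0.359,-0.2687,0.02],"dr": [0,0,-1.4275]},{"jaw": 1,"linear": [0.359,-0.2687,0.02],"dr": [0,0,-1.4275]},{"jaw": 1,"linear": [0.359,-0.2687,0.02],"dr": [0,0,-1.4275]},{"jaw": 1,"linear": [0.359,-0.2687,0.02],"dr": [0,0,-1.4275]},{"jaw": 1,"linear": [0.359,-0.2687,0.02],"dr": [0,0,-1.4275]},{"jaw": 1,"linear": [0.359,-0.2687,0.02],"dr": [0,0,-1.4275]},{"jaw": 1,"linear": [0.359,-0.2687,0.02],"dr": [0,0,-1.4275]},{"jaw": 1,"linear": [0.359,-0.2687,0.02],"dr": [0,0,-1.4275]}], "force": 30}}

```text
clock: 1.1
tcp_pos: [0.4738, -0.2228, 0.1822]
eef_rot: [0.62, 0.784, 0.002, -0.0]
contact_force: [0.4, -0.8, 0.3]
opening: 0.0858
finger_force: 0.0
```

```bash
python3 - <<'E'
from h import *
p,d=cams.capture('top'); cv2.imwrite('pics/t1.png',cv2.resize(p[160:250,270:370,::-1],None,fx=6,fy=6))
plan(([.470,-.230,.18],frame(12.4)),([.470,-.230,.081],frame(12.4)))
E
```

```text
t 1.15 tcp [ 0.4719 -0.2265  0.182 ] F [-0.4 -0.8 -0.2] open 0.0856 j [ 0.78  0.33 -0.47  1.91  0.18  0.95  0.46]
lin [-0.003, -0.0027, 0.002] dr [0.0006, -0.0014, 0.0135]
lin [-0.0031, -0.0027, 0.101] dr [0.0006, -0.0014, 0.0135]
```

View pics/t1.png

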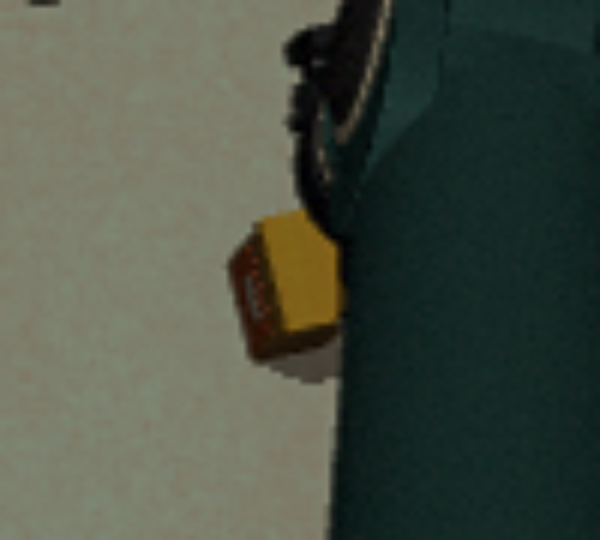

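The pack's top long edge runs about 10–12° off world x, which matches the depth fit. Next: descend and grip.

Call:
{"op": "carry_out", "data": {"steps": [{"jaw": 1,"linear": [0,0,0.03],"dr": [0,0,0]},{"jaw": 1,"linear": [0,0,0.06],"dr": [0,0,0]},{"jaw": 1,"linear": [0,0,0.09],"dr": [0,0,0]},{"jaw": 1,"linear": [0,0,0.1],"dr": [0,0,0]},{"jaw": 1,"linear": [0,0,0.1],"dr": [0,0,0]},{"jaw": 1,"linear": [0,0,0.1],"dr": [0,0,0]},{"jaw": 0.3,"linear": [0,0,0.1],"dr": [0,0,0]},{"jaw": 0.3,"linear": [0,0,0.1],"dr": [0,0,0]},{"jaw": 0.3,"linear": [0,0,0.1],"dr": [0,0,0]},{"jaw": 0.3,"linear": [0,0,0.1],"dr": [0,0,0]}], "force": 30}}

```text
clock: 2.15
tcp_pos: [0.4709, -0.2311, 0.0836]
eef_rot: [0.627, 0.779, -0.0, 0.001]
contact_force: [-2.1, -0.2, 6.8]
opening: 0.0554
finger_force: 31.3
```

```bash
python3 -c "
from h import *
plan(([.470,-.230,.26],frame(12.4)),([.55,-.03,.26],frame(.5)),([.6825,-.03,.26],frame(.5)))
print(__import__('bench').monitor.sense()['finger_force'])"
```

```text
t 2.15 tcp [ 0.4709 -0.2311  0.0836] F [-2.1 -0.2  6.8] open 0.0554 j [ 0.73  0.46 -0.42  1.98  0.27  0.75  0.37]
lin [0.001, -0.0004, -0.1764] dr [0.0011, 0.0018, -0.0001]
lin [0.1791, 0.1206, -0.1766] dr [0.0013, 0.0017, 0.2075]
lin [0.1507, 0.2501, -0.1764] dr [0.0013, 0.0017, 0.2075]
31.337347626686096
```

Call:
{"op": "carry_out", "data": {"steps": [{"jaw": 0.3,"linear": [0,0,-0.04],"dr": [0,0,0]},{"jaw": 0.3,"linear": [0,0,-0.09],"dr": [0,0,0]},{"jaw": 0.3,"linear": [0,0,-0.14],"dr": [0,0,0]},{"jaw": 0.3,"linear": [0,0,-0.176],"dr": [0,0,0]},{"jaw": 0.3,"linear": [0.05,0.035,-0.176],"dr": [0,0,0.05]},{"jaw": 0.3,"linear": [0.09,0.06,-0.176],"dr": [0,0,0.1]},{"jaw": 0.3,"linear": [0.12,0.09,-0.176],"dr": [0,0,0.15]},{"jaw": 0.3,"linear": [0.15,0.12,-0.176],"dr": [0,0,0.2075]},{"jaw": 0.3,"linear": [0.156,0.16,-0.176],"dr": [0,0,0.2075]},{"jaw": 0.3,"linear": [0.156,0.2,-0.176],"dr": [0,0,0.2075]}]}}

```text
clock: 3.15
tcp_pos: [0.6329, -0.0325, 0.2589]
eef_rot: [0.703, 0.711, 0.0, 0.0]
contact_force: [0.2, -0.5, -1.2]
opening: 0.0554
finger_force: 34.6
```

```bash
python3 -c "
from h import *
plan(([.6825,-.025,.26],frame(.5)),([.6825,-.025,.1],frame(.5)),([.6825,-.025,.092],frame(.5)))"
```

```text
t 3.15 tcp [ 0.6329 -0.0325  0.2589] F [ 0.2 -0.5 -1.2] open 0.0554 j [ 0.38  0.45 -0.53  1.56  0.24  1.2  -0.18]
lin [0.0069, 0.0497, -0.0011] dr [0.0007, 0.0001, 0.0033]
lin [0.0069, 0.0496, 0.1589] dr [0.0007, 0.0001, 0.0033]
lin [0.0069, 0.0496, 0.1669] dr [0.0007, 0.0001, 0.0033]
```

Call:
{"op": "carry_out", "data": {"steps": [{"jaw": 0.3,"linear": [0.008,0.03,0],"dr": [0,0,0.003]},{"jaw": 0.3,"linear": [0.008,0.05,0],"dr": [0,0,0.003]},{"jaw": 0.3,"linear": [0.008,0.05,0.02],"dr": [0,0,0.003]},{"jaw": 0.3,"linear": [0.008,0.05,0.04],"dr": [0,0,0.003]},{"jaw": 0.3,"linear": [0.008,0.05,0.06],"dr": [0,0,0.003]},{"jaw": 0.3,"linear": [0.008,0.05,0.08],"dr": [0,0,0.003]},{"jaw": 0.3,"linear": [0.008,0.05,0.1],"dr": [0,0,0.003]},{"jaw": 0.3,"linear": [0.008,0.05,0.115],"dr": [0,0,0.003]},{"jaw": 0.3,"linear": [0.008,0.05,0.125],"dr": [0,0,0.003]},{"jaw": 0.3,"linear": [0.008,0.05,0.125],"dr": [0,0,0.003]}]}}

```text
clock: 4.15
tcp_pos: [0.6811, -0.0269, 0.1317]
eef_rot: [0.705, 0.709, -0.001, -0.001]
contact_force: [-0.4, 0.1, -2.9]
opening: 0.0552
finger_force: 34.6
```

```bash
python3 - <<'E'
from h import *
p,d=cams.capture('side'); cv2.imwrite('pics/s1.png',cv2.resize(p[120:230,140:280,::-1],None,fx=5,fy=5))
plan(([.6825,-.025,.092],frame(.5)))
E
```

```text
t 4.2 tcp [ 0.6819 -0.0268  0.1329] F [ 0.5 -0.2 -1. ] open 0.0553 j [ 0.31  0.65 -0.48  1.55  0.33  1.03 -0.25]
lin [0.0018, 0.0007, 0.0409] dr [-0.0007, -0.0001, -0.0028]
```

View pics/s1.png

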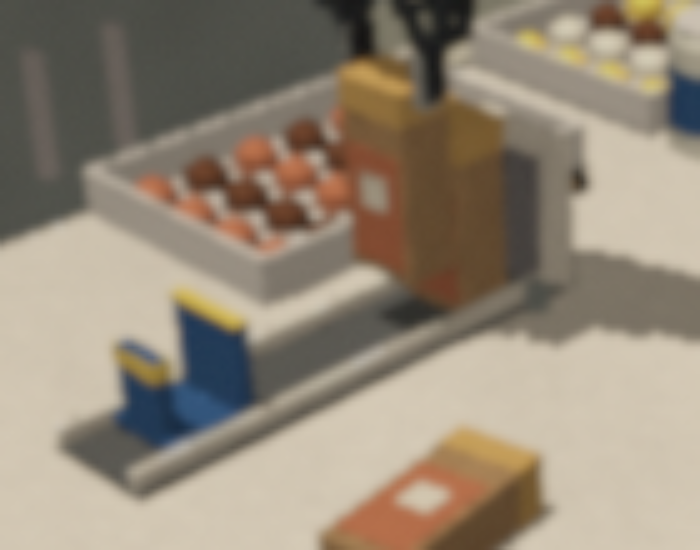

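The held pack hangs upright (crop (380–440, 60–290)) in front of pack_in, over the channel. Lower it.

Call:
{"op": "carry_out", "data": {"steps": [{"jaw": 0.3,"linear": [0.001,0.001,0.01],"dr": [0,0,0]},{"jaw": 0.3,"linear": [0.001,0.001,0.018],"dr": [0,0,0]},{"jaw": 0.3,"linear": [0.001,0.001,0.024],"dr": [0,0,0]},{"jaw": 0.3,"linear": [0.001,0.001,0.03],"dr": [0,0,0]},{"jaw": 0.3,"linear": [0.001,0.001,0.034],"dr": [0,0,0]},{"jaw": 0.3,"linear": [0.001,0.001,0.038],"dr": [0,0,0]},{"jaw": 0.3,"linear": [0.001,0.001,0.04],"dr": [0,0,0]},{"jaw": 0.3,"linear": [0.001,0.001,0.041],"dr": [0,0,0]},{"jaw": 0.3,"linear": [0.001,0.001,0.041],"dr": [0,0,0]},{"jaw": 0.3,"linear": [0.001,0.001,0.041],"dr": [0,0,0]}]}}

```text
clock: 5.2
tcp_pos: [0.6832, -0.0258, 0.0924]
eef_rot: [0.705, 0.709, 0.0, 0.0]
contact_force: [0.5, -1.4, -1.6]
opening: 0.0555
finger_force: 34.6
```

Call:
{"op": "carry_out", "data": {"steps": [{"jaw": 0.3,"linear": [0,0,0.002],"dr": [0,0,0]},{"jaw": 0.3,"linear": [0,0,0.003],"dr": [0,0,0]},{"jaw": 0.3,"linear": [0,0,0.003],"dr": [0,0,0]},{"jaw": 1,"linear": [0,0,0.003],"dr": [0,0,0]},{"jaw": 1,"linear": [0,0,0.003],"dr": [0,0,0]},{"jaw": 1,"linear": [0,0,0.003],"dr": [0,0,0]},{"jaw": 1,"linear": [0,0,0.003],"dr": [0,0,0]},{"jaw": 1,"linear": [0,0,0.003],"dr": [0,0,0]},{"jaw": 1,"linear": [0,0,-0.02],"dr": [0,0,0]},{"jaw": 1,"linear": [0,0,-0.06],"dr": [0,0,0]}]}}

```text
clock: 6.2
tcp_pos: [0.6807, -0.026, 0.1495]
eef_rot: [0.705, 0.709, -0.002, -0.002]
contact_force: [0.2, 0.0, 0.4]
opening: 0.0851
finger_force: 0.0
```

```bash
python3 - <<'E'
from h import *
th=np.radians(10.7);zd=np.array([np.sin(th),-np.cos(th)]);c=np.array([.4812,.1307])
o=c-zd*.065; g=o+zd*.085   # grasp point along pack
R=frame(10.7,45);ap=R.apply([0,0,1]);print('approach',ap,'grasp',g)
G=np.array([*g,.030]); tip=G+ap*.0187
print('tip',tip, 'pre',tip-ap*.1)
plan(([.6825,-.026,.24],frame(.5)),([.52,0,.24],frame(5,20)),(tip-ap*.12,R),(tip,R))
E
```

```text
approach [-0.13128612  0.69481217 -0.70710678] grasp [0.48491333 0.11104774]
tip [0.48245828 0.12404073 0.0167771 ] pre [0.49558689 0.05455951 0.08748778]
t 6.2 tcp [ 0.6807 -0.026   0.1495] F [0.2 0.  0.4] open 0.0851 j [ 0.32  0.63 -0.49  1.53  0.32  1.06 -0.24]
lin [0.0, 0.0012, -0.0905] dr [-0.0067, -0.0003, -0.0026]
lin [0.027, -0.1611, -0.0894] dr [0.0075, 0.3483, -0.0815]
lin [0.0678, -0.1817, 0.0491] dr [0.0646, 0.7823, -0.1739]
lin [0.1512, -0.1964, 0.1341] dr [0.0646, 0.7823, -0.1739]
```

Call:
{"op": "carry_out", "data": {"steps": [{"jaw": 1,"linear": [0,0,-0.05],"dr": [0,0,0]},{"jaw": 1,"linear": [0,0,-0.09],"dr": [0,0,0]},{"jaw": 1,"linear": [0.01,-0.05,-0.09],"dr": [0,0,0]},{"jaw": 1,"linear": [0.02,-0.1,-0.09],"dr": [0,0.12,-0.03]},{"jaw": 1,"linear": [0.027,-0.15,-0.08],"dr": [0,0.25,-0.06]},{"jaw": 1,"linear": [0.04,-0.17,-0.05],"dr": [0.02,0.38,-0.09]},{"jaw": 1,"linear": [0.06,-0.18,-0.01],"dr": [0.04,0.52,-0.12]},{"jaw": 1,"linear": [0.068,-0.182,0.03],"dr": [0.055,0.66,-0.15]},{"jaw": 1,"linear": [0.068,-0.182,0.049],"dr": [0.0646,0.7823,-0.174]},{"jaw": 1,"linear": [0.068,-0.182,0.049],"dr": [0.0646,0.7823,-0.174]}]}}

```text
clock: 7.2
tcp_pos: [0.4977, 0.0385, 0.0954]
eef_rot: [0.592, 0.707, 0.246, -0.299]
contact_force: [0.6, -1.1, -0.0]
opening: 0.0854
finger_force: 0.0
```

```bash
python3 - <<'E'
from h import *
p,d=cams.capture('side'); cv2.imwrite('pics/s2.png',cv2.resize(p[110:270,130:350,::-1],None,fx=3.6,fy=3.6))
R=frame(10.7,45); tip=np.array([.4825,.124,.0168])
plan((tip,R))
E
```

```text
t 7.25 tcp [0.4993 0.0402 0.0998] F [-0.5  0.6  1. ] open 0.0855 j [ 0.85  0.79 -0.75  1.86 -0.27  0.98  0.55]
lin [0.0012, -0.0013, 0.1191] dr [0.0031, -0.0042, -0.0035]
```

View pics/s2.png

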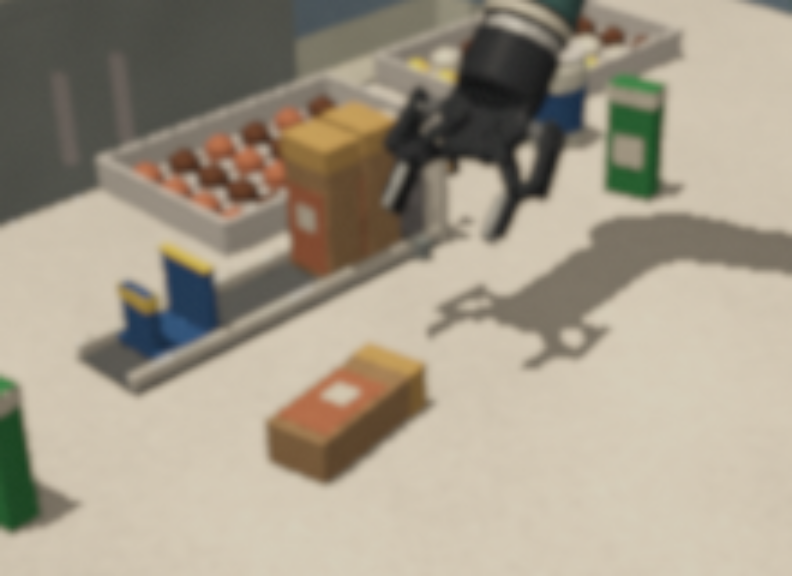

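The second pack stands in the channel beside pack_in. The tilted hand is lined up toward the lying pack's gold end. Approach along the tool axis.

Call:
{"op": "carry_out", "data": {"steps": [{"jaw": 1,"linear": [0.001,-0.001,0.03],"dr": [0,0,0]},{"jaw": 1,"linear": [0.001,-0.001,0.055],"dr": [0,0,0]},{"jaw": 1,"linear": [0.001,-0.001,0.08],"dr": [0,0,0]},{"jaw": 1,"linear": [0.001,-0.001,0.1],"dr": [0,0,0]},{"jaw": 1,"linear": [0.001,-0.001,0.112],"dr": [0,0,0]},{"jaw": 1,"linear": [0.001,-0.001,0.117],"dr": [0,0,0]},{"jaw": 1,"linear": [0.001,-0.001,0.117],"dr": [0,0,0]},{"jaw": 1,"linear": [0.001,-0.001,0.117],"dr": [0,0,0]},{"jaw": 1,"linear": [0.001,-0.001,0.117],"dr": [0,0,0]},{"jaw": 1,"linear": [0.001,-0.001,0.117],"dr": [0,0,0]}]}}

```text
clock: 8.25
tcp_pos: [0.4852, 0.1223, 0.0212]
eef_rot: [0.589, 0.712, 0.246, -0.292]
contact_force: [-0.6, 1.0, -0.3]
opening: 0.0851
finger_force: 0.0
```

Call:
{"op": "carry_out", "data": {"steps": [{"jaw": 0.3,"linear": [0,0,0.002],"dr": [0,0,0]},{"jaw": 0.3,"linear": [0,0,0.002],"dr": [0,0,0]},{"jaw": 0.3,"linear": [0,0,0.002],"dr": [0,0,0]},{"jaw": 0.3,"linear": [0,0,0.002],"dr": [0,0,0]},{"jaw": 0.3,"linear": [0,0,0.002],"dr": [0,0,0]},{"jaw": 0.3,"linear": [0,0,0.002],"dr": [0,0,0]},{"jaw": 0.3,"linear": [0,0,0.002],"dr": [0,0,0]},{"jaw": 0.3,"linear": [0,0,0.002],"dr": [0,0,0]},{"jaw": 0.3,"linear": [0,0,0.002],"dr": [0,0,0]},{"jaw": 0.3,"linear": [0,0,0.002],"dr": [0,0,0]}], "force": 45}}

```text
clock: 9.25
tcp_pos: [0.4842, 0.1239, 0.02]
eef_rot: [0.589, 0.712, 0.246, -0.293]
contact_force: [-2.1, -3.7, 7.7]
opening: 0.0518
finger_force: 45.4
```

```bash
python3 - <<'E'
from h import *
from bench import monitor
# pack pose in tool frame, from current measured tcp
s=monitor.sense();p0=s['tcp_pos'];R0=Ro.from_quat(s['eef_rot'])
th=np.radians(10.7);zd=np.array([np.sin(th),-np.cos(th),0]);c=np.array([.4812,.1307,0.02]);o=c-zd*.065
Rp=Ro.from_matrix(np.c_[[np.cos(th),np.sin(th),0],[0,0,1],zd]); print(np.linalg.det(Rp.as_matrix()))
rel=R0.inv()*Rp; off=R0.inv().apply(o-p0); np.savez('rel.npz',q=rel.as_quat(),off=off); print(off,s['finger_force'])
a=np.radians(.5)
def tgt(pos,yaw):  # upright pack pose -> tcp pose
    a=np.radians(yaw);best=None
    R=Ro.from_euler('z',a)*rel.inv(); return np.array(pos)-R.apply(off),R
plan(([p0[0],p0[1],.2],R0),tgt([.49,.10,.16],10.7),tgt([.6825,.03,.16],.5),tgt([.6825,.03,.008],.5))
E
```

```text
1.0000000000000004
[ 0.05110844 -0.00167155  0.05104225] 45.44581598136574
t 9.25 tcp [0.4842 0.1239 0.02  ] F [-2.1 -3.7  7.7] open 0.0518 j [ 0.72  0.9  -0.74  1.96 -0.27  0.73  0.55]
lin [0.1271, 0.0011, -0.1274] dr [0.0, 0.0, 0.0]
lin [0.1325, 0.0042, -0.1675] dr [0.0068, -1.5708, -0.0063]
lin [0.0575, 0.1803, -0.2408] dr [0.007, -1.567, 0.1914]
lin [-0.0498, 0.1794, -0.1333] dr [0.007, -1.567, 0.1914]
```

Call:
{"op": "carry_out", "data": {"steps": [{"jaw": 0.3,"linear": [0.02,0,-0.02],"dr": [0,0,0]},{"jaw": 0.3,"linear": [0.04,0,-0.04],"dr": [0,0,0]},{"jaw": 0.3,"linear": [0.065,0,-0.065],"dr": [0,0,0]},{"jaw": 0.3,"linear": [0.09,0,-0.09],"dr": [0,-0.1,0]},{"jaw": 0.3,"linear": [0.11,0,-0.12],"dr": [0,-0.22,0]},{"jaw": 0.3,"linear": [0.127,0.001,-0.14],"dr": [0,-0.34,0]},{"jaw": 0.3,"linear": [0.13,0.003,-0.16],"dr": [0,-0.46,0]},{"jaw": 0.3,"linear": [0.13,0.004,-0.165],"dr": [0,-0.58,0]},{"jaw": 0.3,"linear": [0.1325,0.004,-0.1675],"dr": [0,-0.7,0]},{"jaw": 0.3,"linear": [0.1325,0.004,-0.1675],"dr": [0,-0.82,0]}]}}

```text
clock: 10.25
tcp_pos: [0.4919, 0.1006, 0.233]
eef_rot: [0.638, 0.769, -0.01, 0.019]
contact_force: [-0.1, 0.2, -2.3]
opening: 0.0513
finger_force: 47.4
```

```bash
cat >> h.py <<'E'
def tgt(pos,yaw):
    z=np.load('rel.npz');rel=Ro.from_quat(z['q']);R=Ro.from_euler('z',np.radians(yaw))*rel.inv(); return np.array(pos)-R.apply(z['off']),R
E
python3 - <<'E'
from h import *
plan(tgt([.49,.10,.16],10.7),tgt([.60,.05,.16],.5),tgt([.6825,.03,.16],.5))
E
```

```text
t 10.25 tcp [0.4919 0.1006 0.233 ] F [-0.1  0.2 -2.3] open 0.0513 j [ 0.29  0.25 -0.68  1.9   0.23  1.06 -0.3 ]
lin [-0.0002, -0.0003, 0.0008] dr [0.0063, -0.7447, -0.0104]
lin [-0.0699, 0.0986, 0.0047] dr [0.0796, -0.7437, 0.1564]
lin [-0.1047, 0.1759, 0.0068] dr [0.0796, -0.7437, 0.1564]
```

Call:
{"op": "carry_out", "data": {"steps": [{"jaw": 0.3,"linear": [0,0,0],"dr": [0,-0.1,0]},{"jaw": 0.3,"linear": [0,0,0],"dr": [0,-0.22,0]},{"jaw": 0.3,"linear": [-0.01,0.015,0],"dr": [0,-0.33,0.02]},{"jaw": 0.3,"linear": [-0.025,0.035,0.001],"dr": [0.02,-0.44,0.05]},{"jaw": 0.3,"linear": [-0.04,0.06,0.002],"dr": [0.04,-0.55,0.09]},{"jaw": 0.3,"linear": [-0.06,0.09,0.004],"dr": [0.06,-0.66,0.12]},{"jaw": 0.3,"linear": [-0.07,0.115,0.005],"dr": [0.08,-0.744,0.156]},{"jaw": 0.3,"linear": [-0.085,0.14,0.006],"dr": [0.08,-0.744,0.156]},{"jaw": 0.3,"linear": [-0.1,0.165,0.007],"dr": [0.08,-0.744,0.156]},{"jaw": 0.3,"linear": [-0.105,0.176,0.007],"dr": [0.08,-0.744,0.156]}]}}

```text
clock: 11.25
tcp_pos: [0.6852, 0.0284, 0.2281]
eef_rot: [0.648, 0.659, -0.27, 0.27]
contact_force: [-0.4, -0.3, -1.3]
opening: 0.0512
finger_force: 47.8
```

```bash
python3 - <<'E'
from h import *
p,d=cams.capture('side'); cv2.imwrite('pics/s3.png',cv2.resize(p[70:230,130:330,::-1],None,fx=3.6,fy=3.6)); np.save('pics/s3.npy',d)
plan(tgt([.6825,.03,.16],.5),tgt([.6825,.03,.008],.5))
E
```

```text
t 11.3 tcp [0.6858 0.0281 0.2284] F [ 1.2 -1.  -1. ] open 0.0512 j [-0.17  0.72 -0.4   1.4   0.91  1.59 -0.76]
lin [-0.0013, -0.0016, -0.0041] dr [-0.0045, -0.0041, 0.0019]
lin [0.1059, -0.0009, 0.1037] dr [-0.0045, -0.0041, 0.0019]
```

View pics/s3.png

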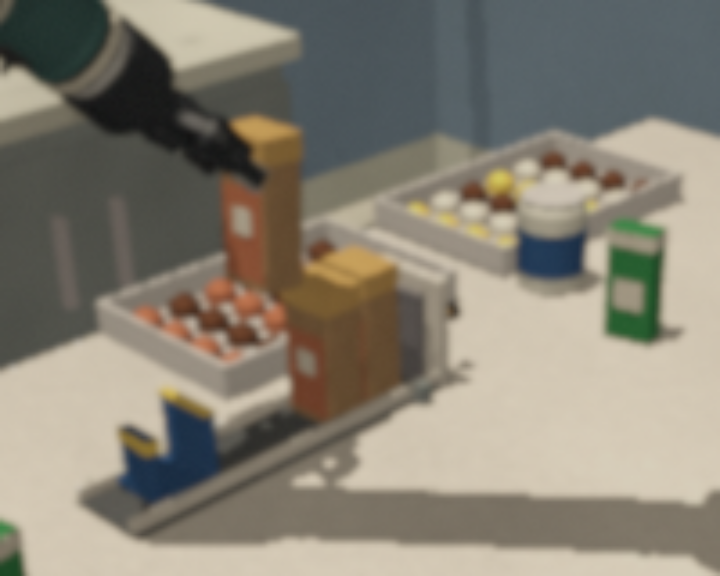

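The third pack hangs upright, gold up (crop (222–302, 115–290)), above the gap between the row and the stop, and the hand clears the stop. I'll check its position from side depth.

```bash
python3 - <<'E'
from h import *
d=np.load('pics/s3.npy');W=world('side',d)
def faces(n,box,zlo,zhi):
    q=sel(W,box,zlo,zhi); 
    h,e=np.histogram(q[:,0],40)
    print(n,len(q),*rect(q[:,:2])); print(cv2.boxPoints(cv2.minAreaRect((q[:,:2]*1000).astype(np.float32))).round(0).tolist())
    return q
a=faces('held',(190,100,216,152),.17,.205)
b=faces('std',(206,146,236,192),.03,.09)
# lines: -x face: pixels right half ; vertical tilt check
for q,n in((a,'held'),(b,'std')):
    f=q[q[:,0]<np.percentile(q[:,0],40)]; print(n,'x of -x face',np.median(f[:,0]).round(4),'y p95',np.percentile(q[:,1],95).round(4))
for zl in(.165,.19,.215,.24):
    q=sel(W,(185,100,216,152),zl,zl+.02);print(zl,len(q),np.percentile(q[:,0],10).round(4),np.percentile(q[:,1],95).round(4))
q=sel(W,(190,100,216,152),.1,.32);q=q[(q[:,0]>.64)&(q[:,0]<.73)&(q[:,1]>0)];print('z range',np.percentile(q[:,2],[1,5,95,99]))
E
```

```text
held 246 [673.3  45.8] [66.1 37.2] 38.9
[[636.0, 40.0], [659.0, 11.0], [711.0, 52.0], [687.0, 81.0]]
std 450 [709.4 -28. ] [126.4  70.8] 7.7
[[642.0, -1.0], [651.0, -72.0], [777.0, -55.0], [767.0, 16.0]]
held x of -x face 0.656 y p95 0.057
std x of -x face 0.6538 y p95 -0.0005
0.165 143 0.6541 0.0583
0.19 141 0.6559 0.0559
0.215 152 0.6557 0.0542
0.24 115 0.6525 0.0689
z range [0.15532825 0.16165046 0.28311645 0.28424613]
```

Call:
{"op": "carry_out", "data": {"steps": [{"jaw": 0.3,"linear": [0.015,-0.001,0.013],"dr": [0,0,0]},{"jaw": 0.3,"linear": [0.03,-0.001,0.028],"dr": [0,0,0]},{"jaw": 0.3,"linear": [0.045,-0.001,0.043],"dr": [0,0,0]},{"jaw": 0.3,"linear": [0.06,-0.001,0.058],"dr": [0,0,0]},{"jaw": 0.3,"linear": [0.072,-0.001,0.07],"dr": [0,0,0]},{"jaw": 0.3,"linear": [0.082,-0.001,0.08],"dr": [0,0,0]},{"jaw": 0.3,"linear": [0.09,-0.001,0.088],"dr": [0,0,0]},{"jaw": 0.3,"linear": [0.096,-0.001,0.094],"dr": [0,0,0]},{"jaw": 0.3,"linear": [0.1,-0.001,0.098],"dr": [0,0,0]},{"jaw": 0.3,"linear": [0.1,-0.001,0.098],"dr": [0,0,0]}]}}

```text
clock: 12.3
tcp_pos: [0.6822, 0.0319, 0.0892]
eef_rot: [0.648, 0.66, -0.269, 0.27]
contact_force: [0.1, -0.1, -1.2]
opening: 0.0511
finger_force: 47.8
```

```bash
python3 - <<'E'
from h import *
p,d=cams.capture('side'); cv2.imwrite('pics/s4.png',cv2.resize(p[110:230,140:280,::-1],None,fx=5,fy=5))
plan(tgt([.6825,.03,.006],.5))
E
```

```text
t 12.35 tcp [0.6825 0.032  0.0898] F [ 1.1  0.2 -1.1] open 0.0507 j [-0.19  0.88 -0.38  1.47  0.96  1.45 -0.92]
lin [0.0067, 0.0017, 0.0097] dr [-0.0021, -0.0046, 0.0037]
```

View pics/s4.png

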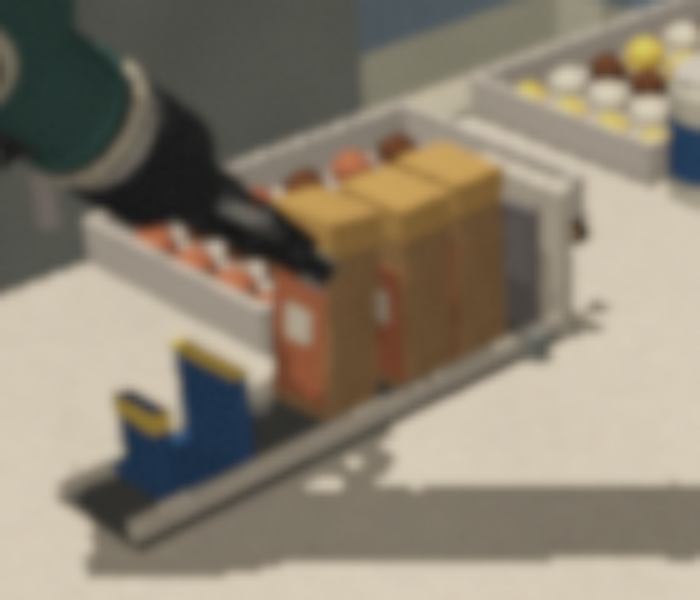

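The third pack sits at (280–375, 190–415) in the crop, between stop and row, a few mm above the floor. Lower it the rest.

Call:
{"op": "carry_out", "data": {"steps": [{"jaw": 0.3,"linear": [0.002,0,0.002],"dr": [0,0,0]},{"jaw": 0.3,"linear": [0.0035,0,0.0035],"dr": [0,0,0]},{"jaw": 0.3,"linear": [0.005,0,0.005],"dr": [0,0,0]},{"jaw": 0.3,"linear": [0.006,0,0.006],"dr": [0,0,0]},{"jaw": 0.3,"linear": [0.007,0,0.007],"dr": [0,0,0]},{"jaw": 0.3,"linear": [0.007,0,0.007],"dr": [0,0,0]},{"jaw": 0.3,"linear": [0.007,0,0.007],"dr": [0,0,0]},{"jaw": 0.3,"linear": [0.007,0,0.007],"dr": [0,0,0]},{"jaw": 0.3,"linear": [0.007,0,0.007],"dr": [0,0,0]},{"jaw": 0.3,"linear": [0.007,0,0.007],"dr": [0,0,0]}]}}

```text
clock: 13.35
tcp_pos: [0.683, 0.0328, 0.0843]
eef_rot: [0.648, 0.659, -0.269, 0.272]
contact_force: [-3.9, 4.2, 15.1]
opening: 0.0513
finger_force: 50.6
```

```bash
python3 - <<'E'
from h import *
p,d=cams.capture('side'); cv2.imwrite('pics/s5.png',cv2.resize(p[140:215,180:260,::-1],None,fx=8,fy=8)); W=world('side',d)
hsv=cv2.cvtColor(p,cv2.COLOR_RGB2HSV);gold=(hsv[...,0]>12)&(hsv[...,0]<32)&(hsv[...,1]>100)
for y in(-.085,-.075,-.065,-.035,-.025,-.015,.015,.025,.035,.045):
    q=W[110:200,170:260][gold[110:200,170:260]]; q=q[(abs(q[:,1]-y)<.006)&(q[:,0]>.66)&(q[:,0]<.715)&(q[:,2]>.11)]
    print(y,len(q),np.median(q[:,2]).round(4) if len(q) else '')
plan(tgt([.6825,.03,.006],.5))
E
```

```text
-0.085 25 0.137
-0.075 24 0.1371
-0.065 28 0.1375
-0.035 26 0.1368
-0.025 24 0.137
-0.015 25 0.1372
0.015 19 0.1369
0.025 24 0.1378
0.035 23 0.1388
0.045 32 0.1399
t 13.4 tcp [0.683  0.0327 0.0843] F [-5.1  3.5 14.9] open 0.0514 j [-0.19  0.89 -0.37  1.46  0.97  1.45 -0.93]
lin [0.0024, 0.0011, 0.0062] dr [-0.0001, -0.0017, 0.0011]
```

View pics/s5.png

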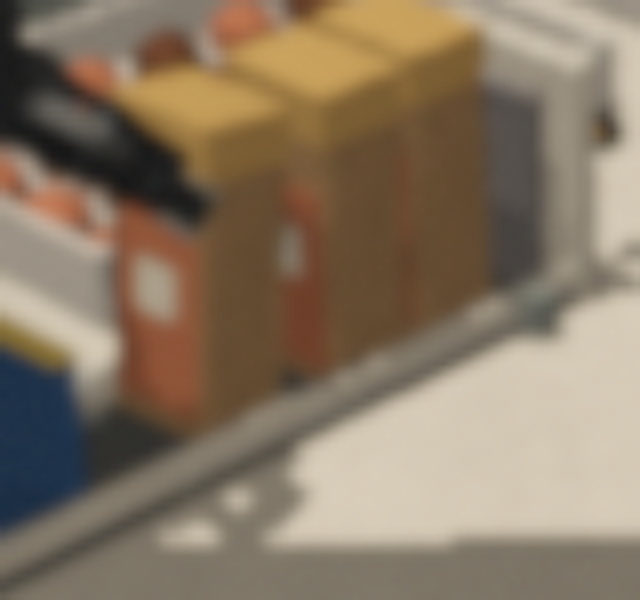

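The third pack is inside the lips with its top level with the others (z ≈ 0.138), tilted only slightly. It is on the floor, so ease off, open and withdraw along the tool axis.

Call:
{"op": "carry_out", "data": {"steps": [{"jaw": 0.3,"linear": [-0.002,0,-0.002],"dr": [0,0,0]},{"jaw": 0.3,"linear": [-0.003,0,-0.003],"dr": [0,0,0]},{"jaw": 0.8,"linear": [-0.003,0,-0.003],"dr": [0,0,0]},{"jaw": 1,"linear": [-0.003,0,-0.003],"dr": [0,0,0]},{"jaw": 1,"linear": [-0.003,0,-0.003],"dr": [0,0,0]},{"jaw": 1,"linear": [-0.003,0,-0.003],"dr": [0,0,0]},{"jaw": 1,"linear": [-0.003,0,-0.003],"dr": [0,0,0]},{"jaw": 1,"linear": [-0.003,0,-0.003],"dr": [0,0,0]},{"jaw": 1,"linear": [-0.003,0,-0.02],"dr": [0,0,0]},{"jaw": 1,"linear": [-0.003,0,-0.05],"dr": [0,0,0]}]}}

```text
clock: 14.4
tcp_pos: [0.6812, 0.0637, 0.1172]
eef_rot: [0.648, 0.659, -0.271, 0.27]
contact_force: [0.6, 0.0, 0.3]
opening: 0.0855
finger_force: 0.0
```

```bash
python3 - <<'E'
from h import *
R=Ro.from_quat(__import__('bench').monitor.sense()['eef_rot']);p=__import__('bench').monitor.sense()['tcp_pos']
plan((p+R.apply([0,0,-.08]),R),([.682,.235,.2],frame(.5,0)),([.682,.235,.05],frame(.5,0)))
E
```

```text
t 14.4 tcp [0.6812 0.0637 0.1172] F [0.6 0.  0.3] open 0.0855 j [-0.23  0.86 -0.39  1.42  0.94  1.51 -0.91]
lin [0.0, -0.0, -0.08] dr [0.0, 0.0, 0.0]
lin [0.0628, 0.0025, -0.1796] dr [-0.0051, 0.784, 0.007]
lin [0.1687, 0.0036, -0.0734] dr [-0.0051, 0.784, 0.007]
```

Call:
{"op": "carry_out", "data": {"steps": [{"jaw": 1,"linear": [0,0,-0.03],"dr": [0,0,0]},{"jaw": 1,"linear": [0,0,-0.06],"dr": [0,0,0]},{"jaw": 0.5,"linear": [0,0,-0.09],"dr": [0,0,0]},{"jaw": 0,"linear": [0.01,0,-0.12],"dr": [0,0.12,0]},{"jaw": 0,"linear": [0.025,0,-0.15],"dr": [0,0.25,0]},{"jaw": 0,"linear": [0.04,0,-0.17],"dr": [0,0.38,0]},{"jaw": 0,"linear": [0.055,0.001,-0.18],"dr": [0,0.51,0]},{"jaw": 0,"linear": [0.063,0.0025,-0.18],"dr": [0,0.64,0]},{"jaw": 0,"linear": [0.063,0.0025,-0.18],"dr": [-0.005,0.784,0.007]},{"jaw": 0,"linear": [0.063,0.0025,-0.18],"dr": [-0.005,0.784,0.007]}]}}

```text
clock: 15.4
tcp_pos: [0.6851, 0.229, 0.2021]
eef_rot: [0.707, 0.708, 0.002, 0.001]
contact_force: [0.7, -0.8, -0.4]
opening: 0.0004
finger_force: 0.0
```

```bash
python3 - <<'E'
from h import *
p,d=cams.capture('side'); cv2.imwrite('pics/s6.png',cv2.resize(p[110:230,140:280,::-1],None,fx=5,fy=5)); W=world('side',d)
hsv=cv2.cvtColor(p,cv2.COLOR_RGB2HSV);gold=(hsv[...,0]>12)&(hsv[...,0]<32)&(hsv[...,1]>100)
for y in(-.075,-.025,.02,.03,.04):
    q=W[110:200,170:260][gold[110:200,170:260]]; q=q[(abs(q[:,1]-y)<.006)&(q[:,0]>.66)&(q[:,0]<.715)&(q[:,2]>.11)]
    print(y,len(q),np.median(q[:,2]).round(4) if len(q) else '')
plan(([.682,.225,.2],frame(.5,0)),([.682,.225,.047],frame(.5,0)))
E
```

```text
-0.075 26 0.1377
-0.025 29 0.1367
0.02 6 0.1359
0.03 24 0.1364
0.04 25 0.1379
t 15.45 tcp [0.6839 0.2319 0.202 ] F [-0.  -0.4 -0.2] open -0.0001 j [ 0.06  0.71 -0.72  1.37  0.47  1.23 -0.69]
lin [-0.0069, -0.002, 0.002] dr [0.004, -0.0007, -0.0039]
lin [-0.007, -0.0026, 0.155] dr [0.004, -0.0007, -0.0039]
```

View pics/s6.png

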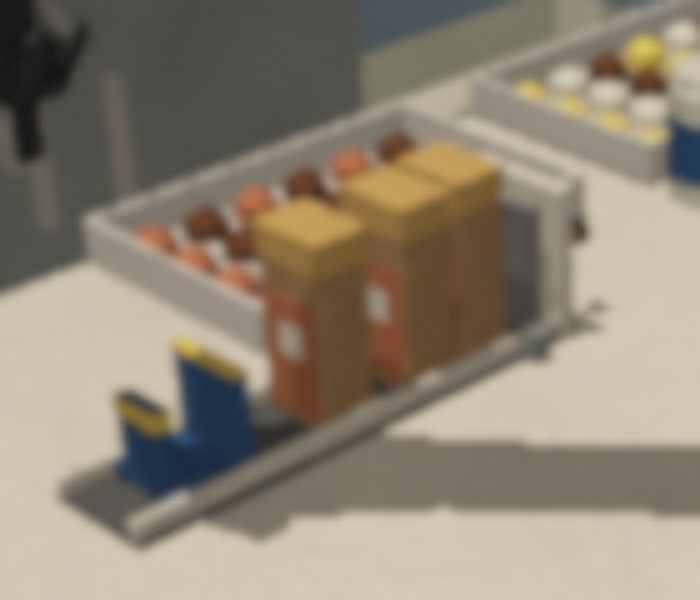

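All three packs stand upright in the channel, with the third at (258–370, 200–425) in the crop. Lower the closed fingers behind the tab.

Call:
{"op": "carry_out", "data": {"steps": [{"jaw": 0,"linear": [0,-0.002,0.03],"dr": [0,0,0]},{"jaw": 0,"linear": [0,-0.002,0.06],"dr": [0,0,0]},{"jaw": 0,"linear": [0,-0.002,0.09],"dr": [0,0,0]},{"jaw": 0,"linear": [0,-0.002,0.12],"dr": [0,0,0]},{"jaw": 0,"linear": [0,-0.002,0.14],"dr": [0,0,0]},{"jaw": 0,"linear": [0,-0.002,0.155],"dr": [0,0,0]},{"jaw": 0,"linear": [-0.01,-0.002,0.155],"dr": [0,0,0]},{"jaw": 0,"linear": [-0.02,-0.002,0.155],"dr": [0,0,0]},{"jaw": 0,"linear": [-0.03,-0.002,0.155],"dr": [0,0,0]},{"jaw": 0,"linear": [-0.035,-0.002,0.155],"dr": [0,0,0]}]}}

```text
clock: 16.45
tcp_pos: [0.6823, 0.1997, 0.0471]
eef_rot: [0.704, 0.71, 0.002, 0.001]
contact_force: [0.0, 0.6, -0.8]
opening: 0.0
finger_force: 0.0
```

Call:
{"op": "carry_out", "data": {"steps": [{"jaw": 0,"linear": [-0.006,0,0],"dr": [0,0,0]},{"jaw": 0,"linear": [-0.012,0,0],"dr": [0,0,0]},{"jaw": 0,"linear": [-0.018,0,0],"dr": [0,0,0]},{"jaw": 0,"linear": [-0.025,0,0],"dr": [0,0,0]},{"jaw": 0,"linear": [-0.032,0,0],"dr": [0,0,0]},{"jaw": 0,"linear": [-0.039,0,0],"dr": [0,0,0]},{"jaw": 0,"linear": [-0.046,0,0],"dr": [0,0,0]},{"jaw": 0,"linear": [-0.053,0,0],"dr": [0,0,0]},{"jaw": 0,"linear": [-0.06,0,0],"dr": [0,0,0]},{"jaw": 0,"linear": [-0.066,0,0],"dr": [0,0,0]}]}}

```text
clock: 17.45
tcp_pos: [0.6817, 0.1352, 0.0455]
eef_rot: [0.703, 0.711, 0.002, 0.0]
contact_force: [-0.2, -0.3, -0.1]
opening: -0.0
finger_force: 0.0
```

Call:
{"op": "carry_out", "data": {"steps": [{"jaw": 0,"linear": [-0.004,0,0],"dr": [0,0,0]},{"jaw": 0,"linear": [-0.008,0,0],"dr": [0,0,0]},{"jaw": 0,"linear": [-0.012,0,0],"dr": [0,0,0]},{"jaw": 0,"linear": [-0.016,0,0],"dr": [0,0,0]},{"jaw": 0,"linear": [-0.02,0,0],"dr": [0,0,0]},{"jaw": 0,"linear": [-0.024,0,0],"dr": [0,0,0]},{"jaw": 0,"linear": [-0.028,0,0],"dr": [0,0,0]},{"jaw": 0,"linear": [-0.032,0,0],"dr": [0,0,0]},{"jaw": 0,"linear": [-0.036,0,0],"dr": [0,0,0]},{"jaw": 0,"linear": [-0.04,0,0],"dr": [0,0,0]}]}}

```text
clock: 18.45
tcp_pos: [0.6821, 0.0957, 0.0455]
eef_rot: [0.703, 0.711, 0.002, 0.0]
contact_force: [-1.0, -0.5, -0.6]
opening: -0.0001
finger_force: 0.0
```

```bash
cat >> h.py <<'E'
def status():
    p,d=cams.capture('side');W=world('side',d);hsv=cv2.cvtColor(p,cv2.COLOR_RGB2HSV)
    blue=(hsv[...,0]>100)&(hsv[...,0]<130)&(hsv[...,1]>120)
    w=W[110:240,130:280];q=w[blue[110:240,130:280]];q=q[(q[:,0]>.64)&(q[:,0]<.725)]
    print('blue n',len(q),'y pct',np.percentile(q[:,1],[2,10,50,90,98]).round(3),'z',np.percentile(q[:,2],[2,98]).round(3))
    q=w.reshape(-1,3);q=q[(q[:,2]>.125)&(q[:,2]<.15)&(q[:,0]>.66)&(q[:,0]<.71)&(q[:,1]<.1)&(q[:,1]>-.13)]
    print('tops hist',np.histogram(q[:,1],np.arange(-.13,.08,.01))[0],'z',np.median(q[:,2]).round(4)); return p
E
python3 - <<'E'
from h import *
p=status(); cv2.imwrite('pics/s7.png',cv2.resize(p[110:230,140:280,::-1],None,fx=5,fy=5)); plan()
E
```

```text
blue n 336 y pct [-0.341  0.128  0.133  0.183  0.184] z [0.014 0.066]
tops hist [ 0  0  0  5 20 17 23 28 13 18 26 22 47  3  0 13 19 13  0  0] z 0.137
t 18.5 tcp [0.6822 0.0946 0.0453] F [ 0.1 -1.2 -0.8] open 0.0 j [ 0.24  0.82 -0.65  1.57  0.57  0.95 -0.59]
```

View pics/s7.png

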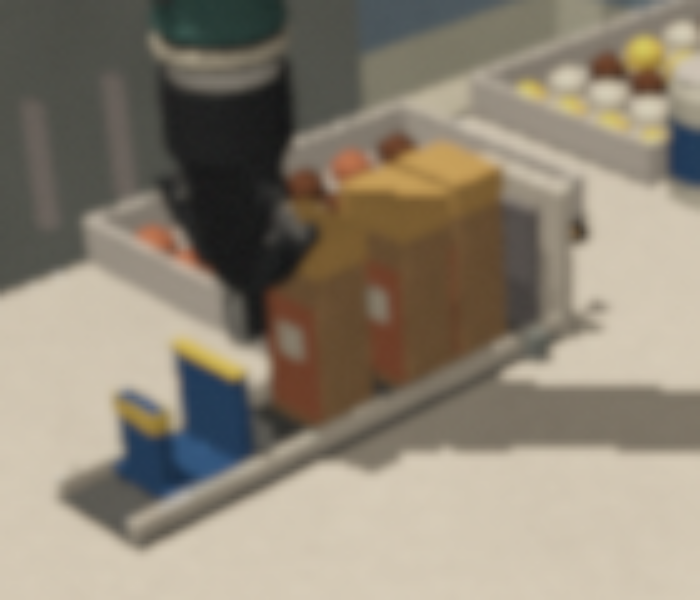

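```bash
python3 - <<'E'
from h import *
from bench import monitor
P=cams.camera_params('side');T=np.linalg.inv(P['cam_to_world'])
for q in([.6822,.0946,.0453],[.6822,.0946,.075],[.6822,.0946,.095],[.682,.1256,.077],[.682,.181,.068]):
    c=T[:3,:3]@q+T[:3,3];u=P['mtx']@c;u=u[:2]/u[2];print(q,u.round(1),'crop',((u-[140,110])*5).round(0),'depth',c[2].round(3))
p,d=cams.capture('side');W=world('side',d)
for v in range(150,184,3):print(v,[ (W[v,u]*1000).round(0).tolist() for u in(186,189,192)])
s=monitor.sense();print(s['tcp_pos'],s['eef_rot'],s['contact_force'])
E
```

```text
[0.6822, 0.0946, 0.0453] [190.3 186.6] crop [251. 383.] depth 1.404
[0.6822, 0.0946, 0.075] [189.5 178. ] crop [247. 340.] depth 1.389
[0.6822, 0.0946, 0.095] [188.9 172.1] crop [245. 310.] depth 1.379
[0.682, 0.1256, 0.077] [181.2 181. ] crop [206. 355.] depth 1.369
[0.682, 0.181, 0.068] [166.1 190.3] crop [131. 401.] depth 1.34
150 [[662.0, 112.0, 180.0], [657.0, 106.0, 179.0], [644.0, 104.0, 183.0]]
153 [[661.0, 114.0, 171.0], [659.0, 105.0, 169.0], [646.0, 104.0, 173.0]]
156 [[664.0, 113.0, 160.0], [660.0, 105.0, 159.0], [656.0, 97.0, 157.0]]
159 [[662.0, 115.0, 152.0], [671.0, 98.0, 143.0], [667.0, 90.0, 142.0]]
162 [[667.0, 112.0, 140.0], [667.0, 102.0, 136.0], [643.0, 109.0, 147.0]]
165 [[676.0, 107.0, 125.0], [669.0, 101.0, 126.0], [646.0, 107.0, 136.0]]
168 [[679.0, 106.0, 114.0], [670.0, 102.0, 115.0], [650.0, 106.0, 124.0]]
171 [[683.0, 104.0, 102.0], [672.0, 101.0, 105.0], [669.0, 93.0, 102.0]]
174 [[681.0, 107.0, 94.0], [668.0, 105.0, 98.0], [670.0, 93.0, 92.0]]
177 [[682.0, 107.0, 83.0], [674.0, 102.0, 84.0], [669.0, 95.0, 84.0]]
180 [[795.0, 28.0, -1.0], [783.0, 25.0, 2.0], [767.0, 24.0, 8.0]]
183 [[659.0, 125.0, 79.0], [769.0, 36.0, 1.0], [766.0, 26.0, -2.0]]
[0.68223447 0.09493743 0.04538679] [7.03492095e-01 7.10701522e-01 1.46091507e-03 2.89648207e-04] [ 0.41779375 -0.20183427  0.31615198]
```

The stop hasn't moved: its plate is still at y ≈ 0.126. Side depth shows the real fingertips at z ≈ 0.08, about 34 mm above the reported TCP, so they passed over it without contact. I'll go back above it, drop 34 mm lower behind the tab, and push again.

Call:
{"op": "carry_out", "data": {"steps": [{"jaw": 0,"linear": [0,0,-0.015],"dr": [0,0,0]},{"jaw": 0,"linear": [0.02,0,-0.02],"dr": [0,0,0]},{"jaw": 0,"linear": [0.05,0,-0.02],"dr": [0,0,0]},{"jaw": 0,"linear": [0.09,0,-0.02],"dr": [0,0,0]},{"jaw": 0,"linear": [0.12,0,-0.02],"dr": [0,0,0]},{"jaw": 0,"linear": [0.127,0,-0.02],"dr": [0,0,0]},{"jaw": 0,"linear": [0.127,0,0],"dr": [0,0,0]},{"jaw": 0,"linear": [0.127,0,0.015],"dr": [0,0,0]},{"jaw": 0,"linear": [0.127,0,0.027],"dr": [0,0,0]},{"jaw": 0,"linear": [0.127,0,0.032],"dr": [0,0,0]}]}}

```text
clock: 19.55
tcp_pos: [0.6798, 0.2208, 0.0109]
eef_rot: [0.704, 0.71, -0.0, -0.0]
contact_force: [-0.8, -0.7, -1.1]
opening: -0.0
finger_force: 0.0
```

Call:
{"op": "carry_out", "data": {"steps": [{"jaw": 0,"linear": [0,0,0],"dr": [0,0,0]},{"jaw": 0,"linear": [-0.008,0,0],"dr": [0,0,0]},{"jaw": 0,"linear": [-0.016,0,0],"dr": [0,0,0]},{"jaw": 0,"linear": [-0.02,0,0],"dr": [0,0,0]},{"jaw": 0,"linear": [-0.024,0,0],"dr": [0,0,0]},{"jaw": 0,"linear": [-0.028,0,0],"dr": [0,0,0]},{"jaw": 0,"linear": [-0.032,0,0],"dr": [0,0,0]},{"jaw": 0,"linear": [-0.036,0,0],"dr": [0,0,0]},{"jaw": 0,"linear": [-0.04,0,0],"dr": [0,0,0]},{"jaw": 0,"linear": [-0.045,0,0],"dr": [0,0,0]}]}}

```text
clock: 20.55
tcp_pos: [0.6815, 0.1789, 0.014]
eef_rot: [0.703, 0.711, 0.002, -0.0]
contact_force: [0.4, 3.4, 0.9]
opening: -0.0003
finger_force: 1.6
```

```bash
python3 -c "
from h import *
status();plan()"
```

```text
blue n 329 y pct [-0.343  0.113  0.118  0.168  0.17 ] z [0.014 0.065]
tops hist [ 0  0  0  6 20 21 21 26 15 20 24 19 52  3  0 11 22 24 22 56] z 0.1367
t 20.6 tcp [0.6816 0.1771 0.0139] F [0.6 2.  2.3] open 0.0001 j [ 0.1   0.87 -0.63  1.54  0.6   0.93 -0.71]
```

The stop is moving now, at 3.4 N, which matches its friction.

Call:
{"op": "carry_out", "data": {"steps": [{"jaw": 0,"linear": [-0.007,0,0],"dr": [0,0,0]},{"jaw": 0,"linear": [-0.014,0,0],"dr": [0,0,0]},{"jaw": 0,"linear": [-0.021,0,0],"dr": [0,0,0]},{"jaw": 0,"linear": [-0.028,0,0],"dr": [0,0,0]},{"jaw": 0,"linear": [-0.034,0,0],"dr": [0,0,0]},{"jaw": 0,"linear": [-0.04,0,0],"dr": [0,0,0]},{"jaw": 0,"linear": [-0.046,0,0],"dr": [0,0,0]},{"jaw": 0,"linear": [-0.052,0,0],"dr": [0,0,0]},{"jaw": 0,"linear": [-0.058,0,0],"dr": [0,0,0]},{"jaw": 0,"linear": [-0.064,0,0],"dr": [0,0,0]}]}}

```text
clock: 21.6
tcp_pos: [0.6823, 0.114, 0.0137]
eef_rot: [0.703, 0.711, 0.002, 0.0]
contact_force: [3.0, 5.2, 1.7]
opening: 0.0004
finger_force: 2.1
```

```bash
python3 -c "
from h import *
status();plan()"
```

```text
blue n 326 y pct [-0.343  0.048  0.053  0.103  0.105] z [0.014 0.067]
tops hist [ 0  0  0  6 22 19 22 31 10 18 24 21 25 18 24 25 27 33  0  0] z 0.1368
t 21.65 tcp [0.6822 0.1121 0.0135] F [1.3 2.6 2.7] open -0.0002 j [ 0.2   0.86 -0.63  1.57  0.6   0.91 -0.63]
```

Call:
{"op": "carry_out", "data": {"steps": [{"jaw": 0,"linear": [-0.003,0,0],"dr": [0,0,0]},{"jaw": 0,"linear": [-0.006,0,0],"dr": [0,0,0]},{"jaw": 0,"linear": [-0.009,0,0],"dr": [0,0,0]},{"jaw": 0,"linear": [-0.012,0,0],"dr": [0,0,0]},{"jaw": 0,"linear": [-0.015,0,0],"dr": [0,0,0]},{"jaw": 0,"linear": [-0.018,0,0],"dr": [0,0,0]},{"jaw": 0,"linear": [-0.021,0,0],"dr": [0,0,0]},{"jaw": 0,"linear": [-0.024,0,0],"dr": [0,0,0]},{"jaw": 0,"linear": [-0.027,0,0],"dr": [0,0,0]},{"jaw": 0,"linear": [-0.03,0,0],"dr": [0,0,0]}]}}

```text
clock: 22.65
tcp_pos: [0.6825, 0.0857, 0.0135]
eef_rot: [0.703, 0.712, 0.003, -0.0]
contact_force: [2.7, 6.0, 1.1]
opening: -0.0001
finger_force: 3.1
```

```bash
python3 -c "
from h import *
status();plan()"
```

```text
blue n 310 y pct [-0.342  0.019  0.025  0.074  0.077] z [0.014 0.066]
tops hist [ 0  0 14 18 21 21 21 23 18 22 24 22 24 15 49  0  0  0  0  0] z 0.1371
t 22.7 tcp [0.6825 0.0849 0.0134] F [2.8 5.3 1.5] open 0.0002 j [ 0.24  0.85 -0.63  1.58  0.6   0.9  -0.59]
```

Call:
{"op": "carry_out", "data": {"steps": [{"jaw": 0,"linear": [-0.001,0,0],"dr": [0,0,0]},{"jaw": 0,"linear": [-0.002,0,0],"dr": [0,0,0]},{"jaw": 0,"linear": [-0.003,0,0],"dr": [0,0,0]},{"jaw": 0,"linear": [-0.004,0,0],"dr": [0,0,0]},{"jaw": 0,"linear": [-0.005,0,0],"dr": [0,0,0]},{"jaw": 0,"linear": [-0.006,0,0],"dr": [0,0,0]},{"jaw": 0,"linear": [-0.007,0,0],"dr": [0,0,0]},{"jaw": 0,"linear": [-0.008,0,0],"dr": [0,0,0]},{"jaw": 0,"linear": [-0.008,0,0],"dr": [0,0,0]},{"jaw": 0,"linear": [-0.008,0,0],"dr": [0,0,0]}]}}

```text
clock: 23.7
tcp_pos: [0.6826, 0.0775, 0.0134]
eef_rot: [0.703, 0.711, 0.003, -0.0]
contact_force: [3.6, 5.3, 0.9]
opening: 0.0004
finger_force: 2.9
```

Call:
{"op": "carry_out", "data": {"steps": [{"jaw": 0,"linear": [-0.0005,0,0],"dr": [0,0,0]},{"jaw": 0,"linear": [-0.001,0,0],"dr": [0,0,0]},{"jaw": 0,"linear": [-0.0015,0,0],"dr": [0,0,0]},{"jaw": 0,"linear": [-0.002,0,0],"dr": [0,0,0]},{"jaw": 0,"linear": [-0.0025,0,0],"dr": [0,0,0]},{"jaw": 0,"linear": [-0.003,0,0],"dr": [0,0,0]},{"jaw": 0,"linear": [-0.0035,0,0],"dr": [0,0,0]},{"jaw": 0,"linear": [-0.004,0,0],"dr": [0,0,0]},{"jaw": 0,"linear": [-0.004,0,0],"dr": [0,0,0]},{"jaw": 0,"linear": [-0.004,0,0],"dr": [0,0,0]}]}}

```text
clock: 24.7
tcp_pos: [0.6826, 0.0776, 0.0135]
eef_rot: [0.702, 0.712, 0.005, -0.002]
contact_force: [4.8, 12.3, -2.0]
opening: 0.0003
finger_force: 6.0
```

```bash
python3 -c "
from h import *
status();plan()"
```

```text
blue n 309 y pct [-0.342  0.011  0.016  0.066  0.069] z [0.014 0.066]
tops hist [ 0  6 25 20 21 19 20 23 18 23 22 21 21 47  0  0  0  0  0  0] z 0.1372
t 24.75 tcp [0.6826 0.0776 0.0135] F [ 4.3 12.5 -0.8] open -0.0001 j [ 0.26  0.85 -0.63  1.59  0.6   0.9  -0.57]
```

The stop no longer moves and the force is rising at about 1.8 N/mm. A little more takes it to 15–17 N.

Call:
{"op": "carry_out", "data": {"steps": [{"jaw": 0,"linear": [-0.0005,0,0],"dr": [0,0,0]},{"jaw": 0,"linear": [-0.001,0,0],"dr": [0,0,0]},{"jaw": 0,"linear": [-0.0015,0,0],"dr": [0,0,0]},{"jaw": 0,"linear": [-0.002,0,0],"dr": [0,0,0]},{"jaw": 0,"linear": [-0.0025,0,0],"dr": [0,0,0]},{"jaw": 0,"linear": [-0.0025,0,0],"dr": [0,0,0]},{"jaw": 0,"linear": [-0.0025,0,0],"dr": [0,0,0]},{"jaw": 0,"linear": [-0.0025,0,0],"dr": [0,0,0]},{"jaw": 0,"linear": [-0.0025,0,0],"dr": [0,0,0]},{"jaw": 0,"linear": [-0.0025,0,0],"dr": [0,0,0]}]}}

```text
clock: 25.75
tcp_pos: [0.6826, 0.0777, 0.0136]
eef_rot: [0.701, 0.713, 0.006, -0.003]
contact_force: [4.3, 16.0, -3.7]
opening: -0.0001
finger_force: 8.0
```

Call:
{"op": "carry_out", "data": {"steps": [{"jaw": 0,"linear": [0.003,0,0],"dr": [0,0,0]},{"jaw": 0,"linear": [0.006,0,0],"dr": [0,0,0]},{"jaw": 0,"linear": [0.012,0,0],"dr": [0,0,0]},{"jaw": 0,"linear": [0.025,0,0],"dr": [0,0,0]},{"jaw": 0,"linear": [0.04,0,0],"dr": [0,0,0]},{"jaw": 0,"linear": [0.055,0,0],"dr": [0,0,0]},{"jaw": 0,"linear": [0.07,0,-0.02],"dr": [0,0,0]},{"jaw": 0,"linear": [0.075,0,-0.06],"dr": [0,0,0]},{"jaw": 0,"linear": [0.075,0,-0.1],"dr": [0,0,0]},{"jaw": 0,"linear": [0.075,0,-0.12],"dr": [0,0,0]}]}}

```text
clock: 26.75
tcp_pos: [0.6823, 0.1472, 0.1376]
eef_rot: [0.702, 0.712, 0.004, 0.001]
contact_force: [0.2, -0.4, 0.3]
opening: 0.0001
finger_force: 0.0
```

```bash
python3 - <<'E'
from h import *
status();plan()
d0=np.load('pics/side0.npy')
p,d=cams.capture('top');W=world('top',d);W0=world('top',np.load('pics/top0.npy'))
for n,b,lo,hi in(('ga',(105,150,140,185),.105,.125),('gb',(335,150,370,190),.105,.125),('tin',(340,105,385,150),.09,.11),('jar',(100,110,145,155),.11,.13),('bowl',(80,205,125,250),.03,.06)):
    print(n,[(len(q),q.mean(0).round(3)) for q in(sel(W0,b,lo,hi),sel(W,b,lo,hi)) if len(q)])
q=sel(W,(225,115,300,165),.125,.145)
if len(q)>50:print('packs top',rect(q[:,:2]),len(q))
E
```

```text
blue n 318 y pct [-0.343  0.012  0.017  0.067  0.068] z [0.015 0.066]
tops hist [ 0 12 19 24 21 19 23 21 22 21 21 26 21 49  1  0  0  0  0  0] z 0.137
t 26.8 tcp [0.6837 0.1473 0.1402] F [0.8 0.4 1.8] open 0.0003 j [ 0.19  0.73 -0.71  1.5   0.51  1.1  -0.6 ]
ga [(184, array([0.584, 0.37 , 0.113])), (181, array([0.584, 0.371, 0.113]))]
gb [(182, array([ 0.589, -0.34 ,  0.114])), (183, array([ 0.589, -0.34 ,  0.114]))]
tin [(363, array([ 0.728, -0.376,  0.099])), (369, array([ 0.728, -0.376,  0.099]))]
jar [(406, array([0.701, 0.378, 0.119])), (414, array([0.701, 0.378, 0.118]))]
bowl [(251, array([0.406, 0.448, 0.04 ])), (251, array([0.406, 0.448, 0.04 ]))]
packs top (array([683., -58.]), array([ 58.9, 117.5]), 3.2) 658
```

```bash
python3 -c "
from bench import close_job
print(close_job())"
```

```text
the job is handed in; nothing more can be done
None
```

The job is handed in: all three packs stand upright in one row in the rack. The stop was pressed home with about 16 N and let go, the row measures snug, and the cartons, tin, jar and bowl have not moved (the scoop was not re-measured; the judge's verdict was not shown).

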